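Tip the sorting gate and feed two bearing balls

TASK

The seesaw gate of the ball sorter is tipped to one side. First press down the raised end of the gate so that it rocks over its pivot to the other side; then push the two steel balls along the feed rail and over its crest, so that both run down the other chute into the tray there. Use only the fingertips: do not pick up, lift or carry the balls, do not touch them once they have left the rail, and leave everything else on the table where it stands.

Things in the scene. Friction and masses are not known exactly. Their poses are not given: they have to be found in the camera images.
- sorter: Fixed ball sorter of aluminium and steel. Origin on the table under the gate's pivot; x the way the balls are fed, away from the robot (turned up to 0.3 rad), y left, z up. Offsets elsewhere are in this frame, mm. Balls pushed over the rail's crest roll on alone: into the gate, to its lower end, down the open chute there (y 97 to 180 either side) into the tray.
- rail_stop (a point): Middle of the cross rod that stops the balls at the back of the feed rail: x -165, y 0, z 113; the 6 mm rod's top is at z 116. The rail is two 6 mm steel rods along x, 20 apart; it begins at x -178 (rod tops z 111) and climbs gently (3 deg) to the crest. The space behind and above the stop is open.
- rail_crest (a point): Highest point of the feed rail, midway between its rods, on their axes: x -70, y 0, z 114 (rod tops z 117). Beyond it the rail falls 21 deg to its end at x -26, over the middle of the gate. A ball's centre rides 15 mm above the rods' axes.
- gate (a joint): Tilt (rad) of the seesaw gate, an open trough 200 mm long along y, pivoted at mid length 80 mm above the table. +0.24: left (+y) end up, balls run right; -0.24: right end up. It starts at one of these stops. A 36 mm round weight above the pivot, top at z 178, leans to the lower side; 0.6 N on the raised tab tips it, past level it falls over by itself and stays.
- tab_left (a point): Centre of the top face of the gate's left finger tab, a flat plate 38 (x) by 44 (y) mm, 4 mm thick, on the robot's side of the trough. With the gate level it lies at x -48, y +78, z 112; it rises and sinks 19 mm from there as the gate tips.
- tab_right (a point): Centre of the top face of the right finger tab, the same at y -78.
- tray_left (a point): Centre of the floor of the left black tray (104 x 110, walls 64 high): x 0, y +226, z 7.
- tray_right (a point): Centre of the floor of the right tray, the same at y -226.
- ball_rear: Polished, slippery steel ball, 0.11 kg, 30 mm diameter, origin at its centre; the one nearer the robot, resting against the cross rod on the feed rail, centre at about x -152, z 125 of the sorter.
- ball_front: Polished, slippery steel ball, 0.11 kg, 30 mm diameter, origin at its centre; resting against the rear ball on its far side, centre at about x -121, z 126 of the sorter. Pushing the rear ball along the rail moves both.
- ring_gauge: Bystander: steel ring, 60 mm outside, 28 mm hole, 20 mm tall, lying flat; origin under its centre.
- plug_gauge: Bystander: upright dark steel pin, 22 mm diameter, 75 mm tall; origin under its centre.
- gauge_block: Bystander: upright steel block, 35 x 12 x 50 mm tall; origin under its centre.
- oil_jar: Bystander: small capped jar, 48 mm diameter, 60 mm tall; origin under its centre.
- caliper: Bystander: caliper lying flat, 160 mm long, 10 mm thick; origin under its centre.
- mouse: Bystander: black computer mouse, 100 x 60 x 34 mm; origin under its centre.
- screwdriver: Bystander: screwdriver lying flat, 160 mm long.

How it is judged:
By the outcome, as a careful person would: the job done as asked, in the order asked, and still so for the second after the job is handed in, with the robot touching nothing.
It also fails if it takes over 38 s, if anything falls off the work surface, if the arm or the gripper's body presses on something with over 40 N, if the wrist force passes 120 N, or if a joint passes its speed limit or range.

ROBOT

A 6-joint arm with a two-finger parallel gripper is mounted at the origin on the work surface. World frame = base frame: x ahead of the robot, y to its left, z up, the work surface at z = 0. Lengths are in m, angles in degrees, forces in N, time in s.
With the tool pointing down it reaches from about 0.325 to 0.775 m from the base axis. Payload 5.5 kg.
Tool frame: the origin (TCP) lies at the very end of the fingers, on their centre line; the grasp point (between the pads) lies 19 mm behind it; z points along the fingers, y is the line along which they close (so a half turn about z gives the same grasp; the last joint's range is limited). The gripper opens to 85 mm and grips with 20 to 120 N. Pads are 22 mm wide; open, the fingers measure 114 mm over their backs; the gripper's body (76 mm by 85 mm) begins 54 mm behind the grasp point. The pads swing forward as they close: fully open they stand 13 mm farther back than shut.
Start: joints at [-75.957, 5.22, 70.514, -0, 104.267, -3.249], TCP at [0.178, -0.573, 0.231] pointing down, gripper open.
Joint ranges: [-164.24, 164.24], [-49.07, 125.15], [9.68, 141.18], [-86.29, 266.29], [3.28, 154.24], [-151.56, 151.56]. Speed limits (degrees/s): [147.25, 147.25, 172.46, 180, 180, 180].

INTERFACE

Orientations are given as a 3x3 rotation matrix whose columns are the frame's x, y, z axes.
In Python, from rig import r gives the robot as it stands.
- The arm moves only by the tool step_arm, never from a script. Its argument "steps" is one flat list of numbers, 7 for each row, row after row: the shift along the world's x, y, z in units of 30 mm (1.0 is 30 mm), then the turn, a rotation vector about the world's x, y, z in units of 6 degrees (1.0 is 6 degrees), then the closure in counts, from 0 (fully open) to 255 (shut). In form: [tx, ty, tz, ax, ay, az, gripper, tx, ty, tz, ax, ay, az, gripper, ...]. A call has 1 to 10 rows; each row shifts and turns the commanded pose from where the row before left it; what a row does not reach is not made up. A row lasts 1/12 s, in which the tool goes at most 41.7 mm and 7.16 degrees, less where a joint would pass 70% of its speed; a pose out of reach is approached as far as the arm can. A call is refused whole if a number of a shift passes 1 or a number of a turn 1, either way. A call with a gripper value outside its range is refused whole. The fingers move at their own pace and stop on an object; "newtons" is the grip in N (left out, the last holds). Time passes only in rows, so rows that do not move let the fingers close. It gives the time, the measured TCP pose, the force, the opening and the grip force at its end, in the units of the state.
- r.state(): the state, without advancing time (a new reading comes with each control period).
- r.read_camera(name): name is "scene" or "top"; returns the picture (400x640x3 uint8, red, green, blue); there is no depth.
- r.get_calibration(name): a dict with "fov_y" (degrees; the focal length in pixels is half the picture's height over the tangent of half this angle, whatever the lens; pixels are square), "cx", "cy" (the principal point, pixels), "world_to_cam" (4x4, takes a point from world to camera coordinates). Camera axes: x right, y down, z forward; pixel columns grow to the right and rows downward; lengths in m; the calibration is good to about 2 mm. A picture is of the moment at which its call begins. get_calibration takes no time and is no camera call.
- r.sign_off(): hands the job in; it is judged then, once.
The state is a dict: "t": time; "joint_pos": joint angles; "qd": joint speeds; "joint_efforts": joint torques, N m; "eef_pos": TCP position; "tcp_rot": TCP orientation; "contact_force": force on the tool from outside, world axes, zero at the start; "wrist_torque": the same for the moment, N m; "grip_width": finger opening in m; "grip_force": force on a finger pad.
Only numpy, scipy, OpenCV 4.12 (cv2) and the standard library are available. Lean on these libraries where they do the work, as an engineer would, in place of code of your own. Each camera call takes 0.05 s, during which the arm holds its last target. There are 200 camera calls.

## Working session

There is one attempt and no reset: what is moved stays moved. The work goes in short steps, Python scripts to look and compute and a tool call to move; the robot and the scene stay as the last step left them, time stands still between calls to the robot, and variables do not carry over. Pictures are saved under pics/ and viewed, at most 10 in all, crops included, and the job is handed in when it is done.

Besides the shell and the picture viewer there is one more tool, called after ">>>" as name(argument=value, ...), one argument or row to a line, values as JSON. step_arm: Moves the arm, as the interface text tells. Its arguments: {"type":"object","properties":{"steps":{"type":"array","items":{"type":"number"}},"newtons":{"type":"number"}},"required":["steps"]}

```bash
mkdir -p pics
python3 - <<'E'
from rig import r
import cv2,numpy as np
for n in("scene","top"):
    im=r.read_camera(n); cv2.imwrite(f"pics/{n}0.png",im[:,:,::-1])
    c=r.get_calibration(n); print(n,c["fov_y"],c["cx"],c["cy"],np.round(c["world_to_cam"],3).tolist(), [k for k in c])
s=r.state();print(s["t"],s["eef_pos"],s["tcp_rot"],s["grip_width"])
E
```

```text
scene 43.96117148630776 317.97125752579615 199.8815261401923 [[-0.59, 0.807, -0.016, 0.37], [0.674, 0.482, -0.559, -0.344], [-0.444, -0.341, -0.829, 1.919], [0.0, 0.0, 0.0, 1.0]] ['fov_y', 'cx', 'cy', 'world_to_cam']
top 47.40216933154748 322.4206796822901 200.99512307849366 [[0.025, -0.999, 0.026, -0.038], [-0.988, -0.028, -0.153, 0.623], [0.153, -0.022, -0.988, 1.373], [0.0, 0.0, 0.0, 1.0]] ['fov_y', 'cx', 'cy', 'world_to_cam']
0.1 [ 0.17827269 -0.57265027  0.23027603] [[ 9.54819698e-01  2.97185389e-01 -4.33537714e-04]
 [ 2.97185695e-01 -9.54818270e-01  1.65354076e-03]
 [ 7.74584241e-05 -1.70767450e-03 -9.99998539e-01]] 0.08542481448022188
```

View pics/scene0.png

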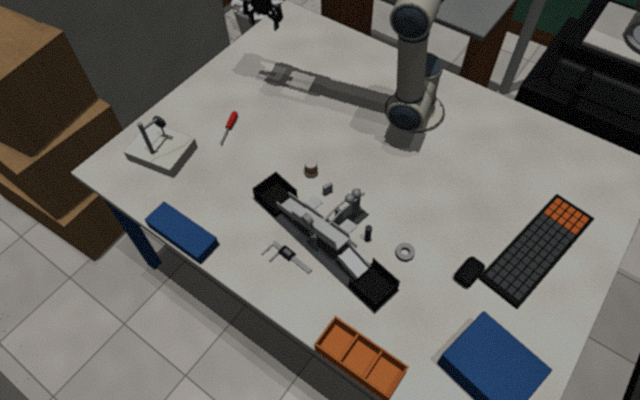

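View pics/top0.png

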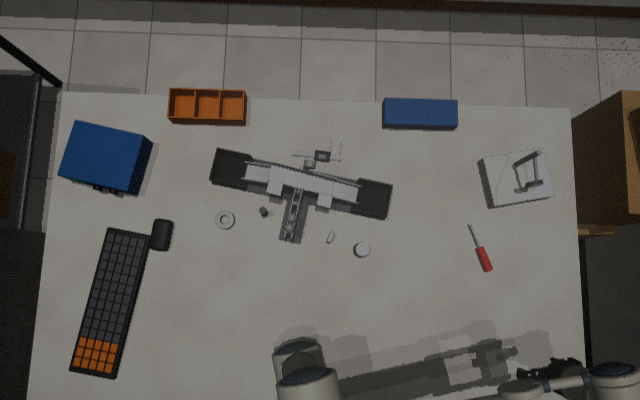

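The sorter is at about pixel (300,180) in top, with the trays at (232,167) and (374,198). The balls are on the rail near (293,210). In scene the sorter is around (325,240). I'll enlarge both.

Run:
```python
import cv2
a=cv2.imread("pics/top0.png")[140:250,200:400]; cv2.imwrite("pics/topc.png",cv2.resize(a,None,fx=4,fy=4,interpolation=cv2.INTER_CUBIC))
a=cv2.imread("pics/scene0.png")[165:315,245:405]; cv2.imwrite("pics/scenec.png",cv2.resize(a,None,fx=4,fy=4,interpolation=cv2.INTER_CUBIC))
```

```text
(no output)
```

View pics/topc.png

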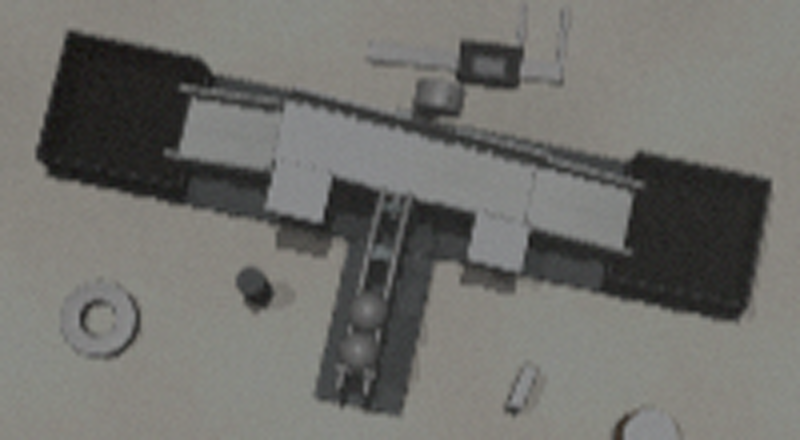

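View pics/scenec.png

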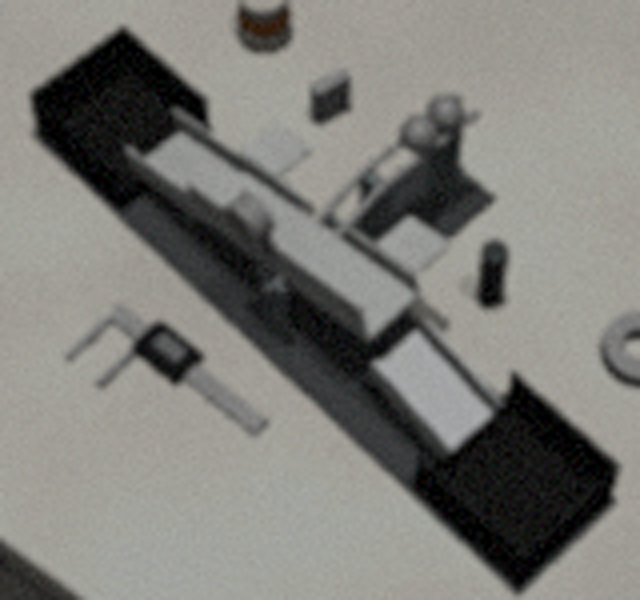

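The left (+y) end is raised: its tab's shadow is further off, there is a dark gap over the left chute, and the weight leans right. In the top crop the balls are at (367,309) and (358,350); in the scene crop, at (422,131) and (446,111). Next I'll fit the pose.

```bash
cat > h.py <<'E'
import numpy as np
from rig import r
C={n:r.get_calibration(n) for n in("scene","top")}
def proj(n,P):
    c=C[n];f=200/np.tan(np.radians(c["fov_y"]/2));p=np.atleast_2d(P)@c["world_to_cam"][:3,:3].T+c["world_to_cam"][:3,3]
    return np.c_[c["cx"]+f*p[:,0]/p[:,2],c["cy"]+f*p[:,1]/p[:,2]]
def world(q,P):
    c,s=np.cos(q[2]),np.sin(q[2]);P=np.atleast_2d(P)/1000.
    return np.c_[q[0]+c*P[:,0]-s*P[:,1],q[1]+s*P[:,0]+c*P[:,1],P[:,2]]
E
python3 - <<'E'
from h import *
from scipy.optimize import least_squares as LS
px=lambda u,v,o:[(u+.5)/4-.5+o[0],(v+.5)/4-.5+o[1]]
T=(200,140);S=(245,165)
obs=[("top",(-121,0,126),px(367,309,T)),("top",(-152,0,125),px(358,350,T)),("scene",(-121,0,126),px(422,131,S)),("scene",(-152,0,125),px(446,111,S)),
("top",(-48,68,129.6),px(299,194,T)),("top",(-48,-83.3,92.6),px(500,240,T)),
("scene",(-48,68,129.6),px(414,243,S)),("scene",(-48,-83.3,92.6),px(279,150,S)),
("top",(52,281,64),px(68,32,T)),("top",(52,-281,64),px(770,182,T))]
f=lambda q:np.concatenate([proj(n,world(q,P))[0]-o for n,P,o in obs])
s=LS(f,[.6,.05,-.2],loss="soft_l1");q=s.x;print(q,np.degrees(q[2]));print(np.round(s.fun if 0 else f(q).reshape(-1,2),2))
# free triangulation
for i,j in((0,2),(1,3),(4,6),(5,7)):
    g=lambda X:np.concatenate([proj(obs[k][0],X)[0]-obs[k][2] for k in(i,j)])
    t=LS(g,[.5,.05,.1]);print(obs[i][1],"tri",t.x.round(4),"model",world(q,obs[i][1])[0].round(4),"res",t.fun.round(1))
np.save("q.npy",q)
for n,P in dict(tabL=(-48,76,130),tabdown=(-48,78,100),behind=(-205,0,121),end=(-90,0,121)).items():print(n,world(q,P)[0].round(4))
E
```

```text
[ 0.6782498   0.04826782 -0.1847706 ] -10.586575683101856
[[-0.13  1.01]
 [-0.18  1.12]
 [-1.68  1.49]
 [-0.72  1.01]
 [-0.35  0.67]
 [-0.69  1.84]
 [-0.71  0.36]
 [-1.08  0.15]
 [-0.42 -0.13]
 [ 0.29 -0.01]]
(-121, 0, 126) tri [0.5595 0.0724 0.1367] model [0.5593 0.0705 0.126 ] res [-0.9  0.5 -1.1 -0.1]
(-152, 0, 125) tri [0.5304 0.0769 0.1333] model [0.5288 0.0762 0.125 ] res [-0.6  0.3 -0.7 -0.1]
(-48, 68, 129.6) tri [0.644  0.1243 0.133 ] model [0.6436 0.1239 0.1296] res [-0.6  0.3 -0.7 -0.1]
(-48, -83.3, 92.6) tri [ 0.6185 -0.0234  0.099 ] model [ 0.6158 -0.0248  0.0926] res [-1.1  0.6 -1.3 -0.2]
tabL [0.645  0.1318 0.13  ]
tabdown [0.6454 0.1338 0.1   ]
behind [0.4767 0.0859 0.121 ]
end [0.5898 0.0648 0.121 ]
```

>>> step_arm(
  steps=[0.6,0.94,0,0,0,-0.2,255,0.6,0.94,0,0,0,-0.2,255,0.6,0.94,0,0,0,-0.2,255,0.6,0.94,0,0,0,-0.2,255,0.6,0.94,0,0,0,-0.2,255,0.6,0.94,0,0,0,-0.2,255,0.6,0.94,0,0,0,-0.2,255,0.6,0.94,0,0,0,-0.2,255,0.6,0.94,0,0,0,-0.2,255,0.6,0.94,0,0,0,-0.2,255],
  newtons=30,
)

```text
t: 0.93
eef_pos: [0.3588, -0.2893, 0.2309]
tcp_rot: [[0.996, 0.091, -0.0], [0.091, -0.996, 0.0], [-0.0, -0.0, -1.0]]
contact_force: [0.1, 0.2, 0.1]
grip_width: 0.0001
grip_force: 0.0
```

>>> step_arm(
  steps=[0.64,0.94,0,0,0,-0.2,255,0.64,0.94,0,0,0,-0.2,255,0.64,0.94,0,0,0,-0.2,255,0.64,0.94,0,0,0,-0.2,255,0.64,0.94,0,0,0,-0.2,255,0.64,0.94,0,0,0,-0.2,255,0.64,0.94,0,0,0,-0.2,255,0.64,0.94,0,0,0,-0.2,255,0.64,0.94,0,0,0,-0.2,255,0.64,0.94,0,0,0,-0.2,255],
)

```text
t: 1.77
eef_pos: [0.5509, -0.0072, 0.2307]
tcp_rot: [[0.993, -0.118, -0.001], [-0.118, -0.993, 0.0], [-0.001, 0.0, -1.0]]
contact_force: [-0.4, -0.6, 0.1]
grip_width: -0.0002
grip_force: 0.0
```

>>> step_arm(
  steps=[0.64,0.94,0,0,0,-0.15,255,0.64,0.94,0,0,0,-0.15,255,0.64,0.94,0,0,0,-0.15,255,0.64,0.94,0,0,0,-0.15,255,0.64,0.94,0,0,0,0,255,0,0,0,0,0,0,255,0,0,0,0,0,0,255],
)

```text
t: 2.35
eef_pos: [0.6465, 0.1337, 0.2287]
tcp_rot: [[0.984, -0.176, -0.004], [-0.176, -0.984, -0.001], [-0.004, 0.001, -1.0]]
contact_force: [-0.4, -1.0, -0.5]
grip_width: 0.0001
grip_force: 0.0
```

>>> step_arm(
  steps=[0,0,-0.9,0,0,-0.05,255,0,0,-0.9,0,0,0,255,0,0,-0.6,0,0,0,255,0,0,-0.3,0,0,0,255,0,0,0,0,0,0,255],
)

```text
t: 2.77
eef_pos: [0.6449, 0.1309, 0.1475]
tcp_rot: [[0.983, -0.185, -0.005], [-0.185, -0.983, -0.001], [-0.004, 0.002, -1.0]]
contact_force: [-0.2, -0.3, -1.0]
grip_width: -0.0
grip_force: 0.0
```

Run:
```python
from h import *
import cv2
a=r.read_camera("scene")[150:300,265:425,::-1];b=r.read_camera("top")[130:260,220:360,::-1]
a=cv2.resize(a,(427,400),interpolation=2);b=cv2.resize(b,(373,346),interpolation=2)
o=np.zeros((400,800,3),np.uint8);o[:,:427]=a;o[:346,427:]=b;cv2.imwrite("pics/p1.png",o)
```

```text
(no output)
```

View pics/p1.png

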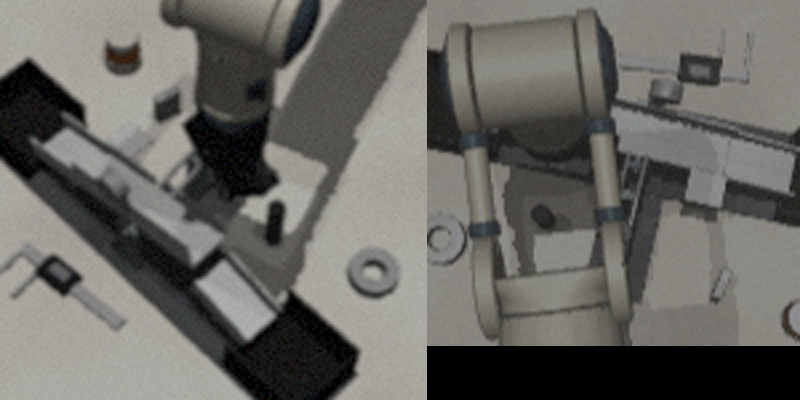

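Both views show the gripper above the left tab, with the fingertips near crop (215,195) in the scene half; nothing has been disturbed. I'll press now.

>>> step_arm(
  steps=[0,0.1,-0.3,0,0,0,255,0,0,-0.2,0,0,0,255,0,0,-0.2,0,0,0,255,0,0,-0.2,0,0,0,255,0,0,-0.2,0,0,0,255,0,0,-0.2,0,0,0,255,0,0,-0.2,0,0,0,255,0,0,0,0,0,0,255],
)

```text
t: 3.53
eef_pos: [0.6455, 0.1349, 0.103]
tcp_rot: [[0.983, -0.184, -0.003], [-0.184, -0.983, -0.001], [-0.003, 0.001, -1.0]]
contact_force: [0.0, 0.2, -1.1]
grip_width: 0.0001
grip_force: 0.0
```

>>> step_arm(
  steps=[0,0,0.5,0,0,0,255,0,0,1,0,0,0,255,0,0,1,0,0,0,255,0,0,1,0,0,0,255,-1,-0.25,0,0,0,0,255,-1,-0.25,0,0,0,0,255,-1,-0.25,0,0,0,0,255,-1,-0.25,0,0,0,0,255,-1,-0.25,0,0,0,0,255,-1,-0.25,0,0,0,0,255],
)

```text
t: 4.37
eef_pos: [0.4649, 0.0897, 0.2103]
tcp_rot: [[0.983, -0.184, 0.0], [-0.184, -0.983, -0.0], [0.0, -0.0, -1.0]]
contact_force: [-0.8, 0.2, 0.3]
grip_width: -0.0005
grip_force: 0.0
```

>>> step_arm(
  steps=[0,0,0,0,0,0,255,0,0,0,0,0,0,255],
)

```text
t: 4.53
eef_pos: [0.4657, 0.0899, 0.2111]
tcp_rot: [[0.983, -0.184, 0.002], [-0.184, -0.983, 0.0], [0.002, -0.001, -1.0]]
contact_force: [1.3, 0.1, -0.5]
grip_width: 0.0001
grip_force: 0.0
```

```bash
cat > look.py <<'E'
from h import *
import cv2,sys
a=r.read_camera("scene")[150:320,235:405,::-1];b=r.read_camera("top")[130:260,200:400,::-1]
a=cv2.resize(a,(400,400),interpolation=2);b=cv2.resize(b,(400,260),interpolation=2)
o=np.zeros((400,800,3),np.uint8);o[:,:400]=a;o[:260,400:]=b;cv2.imwrite(sys.argv[1],o)
E
python3 look.py pics/p2.png
```

```text
(no output)
```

View pics/p2.png

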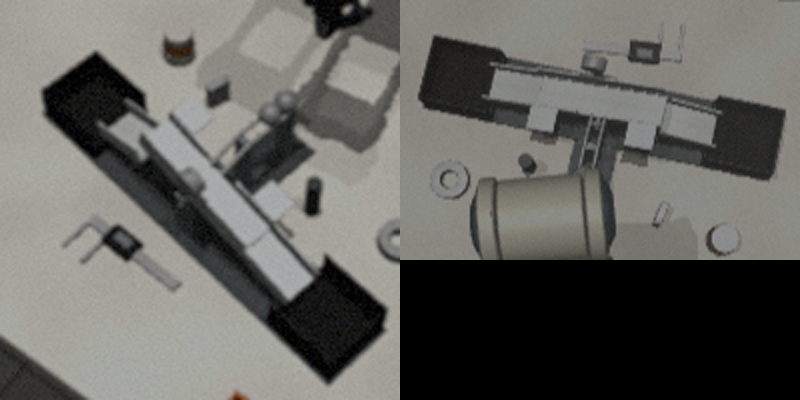

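The gate has rocked over: the left end is now down and the weight leans left. Both balls are still on the rail at scene-half (270,110) and (287,100). I'll descend behind the stop.

>>> step_arm(
  steps=[0,-0.06,-0.5,0,0,-0.05,255,0,0,-0.8,0,0,0,255,0,0,-0.8,0,0,0,255,0,0,-0.5,0,0,0,255,0,0,-0.3,0,0,0,255,0,0,0,0,0,0,255,0,0,0,0,0,0,255],
)

```text
t: 5.22
eef_pos: [0.4669, 0.0884, 0.1234]
tcp_rot: [[0.982, -0.189, -0.001], [-0.189, -0.982, -0.0], [-0.001, 0.0, -1.0]]
contact_force: [-0.3, 0.5, -0.0]
grip_width: 0.0002
grip_force: 0.0
```

Run:
```python
from h import *
q=np.load("q.npy");s=r.state();d=s["eef_pos"]-np.r_[q[:2],0];c,n=np.cos(q[2]),np.sin(q[2])
print(s["t"],s["eef_pos"],(c*d[0]+n*d[1])*1e3,(-n*d[0]+c*d[1])*1e3)
```

```text
5.2167 [0.46685935 0.08842373 0.12337627] -215.16973591768541 0.635518110818814
```

>>> step_arm(
  steps=[0.16,-0.03,0,0,0,0,255,0.16,-0.03,0,0,0,0,255,0.16,-0.03,0,0,0,0,255,0.16,-0.03,0,0,0,0,255,0.16,-0.03,0,0,0,0,255,0.16,-0.03,0,0,0,0,255,0.16,-0.03,0,0,0,0,255,0.16,-0.03,0,0,0,0,255,0.16,-0.03,0,0,0,0,255,0.16,-0.03,0,0,0,0,255],
)

```text
t: 6.05
eef_pos: [0.5147, 0.0792, 0.1232]
tcp_rot: [[0.982, -0.189, -0.0], [-0.189, -0.982, 0.0], [-0.0, 0.0, -1.0]]
contact_force: [-0.6, 0.0, -0.1]
grip_width: -0.0
grip_force: 0.4
```

>>> step_arm(
  steps=[0.16,-0.03,0.01,0,0,0,255,0.16,-0.03,0.01,0,0,0,255,0.16,-0.03,0.01,0,0,0,255,0.16,-0.03,0.01,0,0,0,255,0.16,-0.03,0.01,0,0,0,255,0.16,-0.03,0.01,0,0,0,255,0.16,-0.03,0.01,0,0,0,255],
)

```text
t: 6.63
eef_pos: [0.5484, 0.0729, 0.1254]
tcp_rot: [[0.982, -0.189, -0.0], [-0.189, -0.982, 0.0], [-0.0, -0.0, -1.0]]
contact_force: [-0.3, -0.7, -0.2]
grip_width: 0.0001
grip_force: 0.4
```

```bash
python3 look.py pics/p3.png
python3 - <<'E'
from h import *
q=np.load("q.npy");s=r.state();d=s["eef_pos"]-np.r_[q[:2],0];c,n=np.cos(q[2]),np.sin(q[2])
print(s["t"],s["eef_pos"],(c*d[0]+n*d[1])*1e3,(-n*d[0]+c*d[1])*1e3)
E
```

```text
6.7333 [0.54866257 0.07275429 0.12532132] -131.88013357036087 0.261770125990924
```

View pics/p3.png

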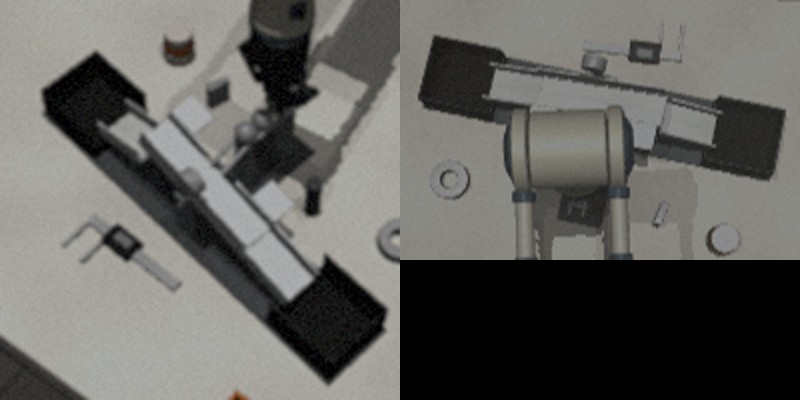

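The balls are moving along the rail ahead of the fingertips: front at (245,131), rear at (264,120). I'll keep pushing over the crest.

>>> step_arm(
  steps=[0.16,-0.03,0.01,0,0,0,255,0.16,-0.03,0.01,0,0,0,255,0.16,-0.03,0.01,0,0,0,255,0.16,-0.03,0.01,0,0,0,255,0.16,-0.03,0.01,0,0,0,255,0.16,-0.03,0.01,0,0,0,255,0.16,-0.03,0.01,0,0,0,255,0.16,-0.03,0,0,0,0,255,0,0,0,0,0,0,255,0,0,0,0,0,0,255],
)

```text
t: 7.57
eef_pos: [0.5865, 0.0657, 0.1273]
tcp_rot: [[0.982, -0.189, -0.0], [-0.189, -0.982, -0.0], [-0.0, 0.0, -1.0]]
contact_force: [0.2, -0.1, 0.8]
grip_width: -0.0001
grip_force: 0.0
```

```bash
python3 look.py pics/p4.png
python3 - <<'E'
from h import *
q=np.load("q.npy");s=r.state();d=s["eef_pos"]-np.r_[q[:2],0];c,n=np.cos(q[2]),np.sin(q[2])
print(s["t"],s["eef_pos"],(c*d[0]+n*d[1])*1e3,(-n*d[0]+c*d[1])*1e3)
E
```

```text
7.6667 [0.58623627 0.06581558 0.12736827] -93.67120829895936 0.3442433739126276
```

View pics/p4.png

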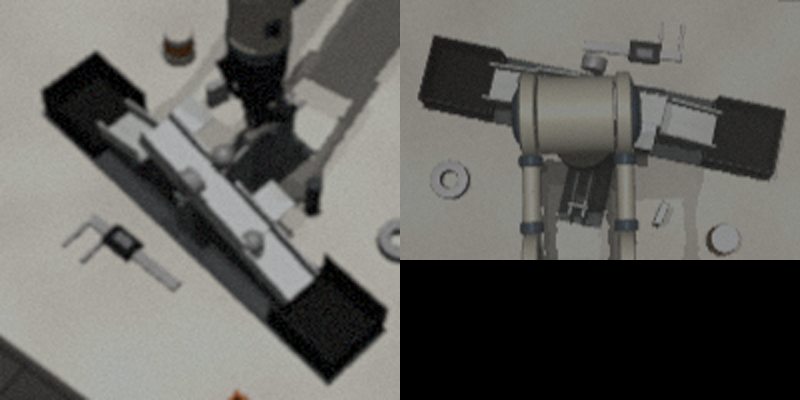

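The front ball is on the gate at (254,243), heading for the left tray. The rear ball is at (222,155), about at the crest. I'll hold still a moment, then compare patches by number.

>>> step_arm(
  steps=[0,0,0,0,0,0,255,0,0,0,0,0,0,255,0,0,0,0,0,0,255,0,0,0,0,0,0,255,0,0,0,0,0,0,255,0,0,0,0,0,0,255,0,0,0,0,0,0,255,0,0,0,0,0,0,255],
)

```text
t: 8.33
eef_pos: [0.5863, 0.0658, 0.1275]
tcp_rot: [[0.982, -0.189, -0.0], [-0.189, -0.982, -0.0], [-0.0, 0.0, -1.0]]
contact_force: [0.6, 0.8, -1.0]
grip_width: 0.0003
grip_force: 0.0
```

```bash
cp pics/p4.png p4.png; python3 look.py pics/p5.png
python3 - <<'E'
from h import *
import cv2
q=np.load("q.npy")
print("model crop px of ball at x:",{x:((proj("scene",world(q,(x,0,z)))[0]-[235,150])*400/170).round() for x,z in((-70,129),(-60,126),(-50,122),(-30,114))})
a,b=[cv2.GaussianBlur(cv2.imread(f,0),(5,5),0)[:,:400].astype(int) for f in("pics/p4.png","pics/p5.png")]
m=(abs(a-b)>25).astype(np.uint8);n,_,st,c=cv2.connectedComponentsWithStats(m)
for s,k in zip(st[1:],c[1:]):
    if s[4]>25:print(s,k.round())
print(r.state()["t"])
E
```

```text
model crop px of ball at x: {-70: array([239., 136.]), -60: array([234., 142.]), -50: array([228., 148.]), -30: array([217., 160.])}
[211 146  10  17  78] [214. 154.]
[222 151   9   9  69] [226. 155.]
[214 161  20  14 163] [223. 168.]
[242 229  23  31 512] [254. 244.]
[310 313  43  41 861] [330. 332.]
8.4333
```

The rear ball has left the rail by itself, and there is now change in the left tray at (330,332). I'll withdraw the arm up and back.

>>> step_arm(
  steps=[-0.2,0.03,0.6,0,0,0,255,-0.2,0.03,0.9,0,0,0,255,-0.5,0.1,0.9,0,0,0,255,-0.8,0.1,0.5,0,0,0,255,-0.9,0.1,0.2,0,0,0,255,-0.9,0.1,0,0,0,0,255,-0.9,0.1,0,0,0,0,255,-0.5,0.1,0,0,0,0,255,0,0,0,0,0,0,255,0,0,0,0,0,0,255],
)

```text
t: 9.27
eef_pos: [0.4395, 0.0857, 0.2211]
tcp_rot: [[0.982, -0.189, 0.002], [-0.189, -0.982, 0.0], [0.002, -0.0, -1.0]]
contact_force: [0.4, 0.4, -0.3]
grip_width: -0.0002
grip_force: 0.0
```

>>> step_arm(
  steps=[0,0,0,0,0,0,255,0,0,0,0,0,0,255,0,0,0,0,0,0,255,0,0,0,0,0,0,255,0,0,0,0,0,0,255,0,0,0,0,0,0,255,0,0,0,0,0,0,255,0,0,0,0,0,0,255,0,0,0,0,0,0,255,0,0,0,0,0,0,255],
)

```text
t: 10.1
eef_pos: [0.4393, 0.0856, 0.2205]
tcp_rot: [[0.982, -0.189, 0.0], [-0.189, -0.982, 0.0], [0.0, -0.0, -1.0]]
contact_force: [0.6, 0.4, 0.0]
grip_width: -0.0001
grip_force: 0.0
```

```bash
python3 look.py pics/p6.png
```

```text
(no output)
```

View pics/p6.png

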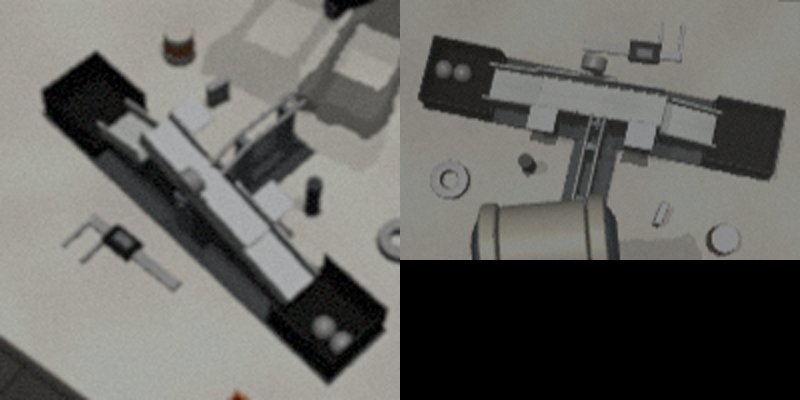

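Both balls lie in the left tray: scene half (323,326) and (341,342), top half (445,69) and (462,73). The gate is still tipped left and the bystanders haven't moved.

```bash
python3 -c "
from rig import r
print(r.sign_off())"
```

```text
the job is handed in; nothing more can be done
None
```

The gate is rocked over to the left, both balls ran down the left chute into the left tray, nothing else was moved, and the job was handed in at about 10 s.

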